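Hang the bean scoop on the free rail hook and tug-test it

TASK

Pick up the upright-handled bean scoop and hang it by the loop at its top on the one empty hook of the rail behind it. Before you let go, tug it gently straight down, a steady pull of half to one kilo for about a second, to be sure the hook has it (haul harder than a kilo and a half and the wire hook bends), then let go and leave it hanging still, with the other things undisturbed.

Things in the scene. Friction and masses are not known exactly. Their poses are not given: they have to be found in the camera images.
- scoop_grip (a point): Point on the scoop's handle to grip, mid width and thickness, 132 mm above the cup's bottom, 14 mm below the handle's top. Axes as the scoop. Pinched here across its width (along y), the hook can pass between the fingers.
- scoop_eye (a point): Centre of the hole of the scoop's loop, 24 mm straight above the grip point. The loop lies in the scoop's y-z plane, of 4 mm wire; the hole is 14 mm wide (12 at its foot) and reaches 8.5 mm above and 10 mm below this point. The hole's axis is the scoop's x; the hook may pass through it either way.
- hook_mid (a point): Point where the empty hook's seat lies, but for its height. The 5 mm wire runs level from a slotted black clip (face 41 mm from here in the hook's +x) past here in -x, and from 3 mm beyond curves up to a tip 14 mm in -x and 8 mm above its level run. Its end is clamped in the slot anywhere from 5 mm above to 5 mm below this point's height, which is not reported: feel for it. y along the rail, z up.
- scoop: The bean scoop (about 130 g): steel cup 52 mm across, 40 mm high, standing on its flat bottom; a steel strap rises from its -x rim to a brass collar (34 mm across, 99 to 109 mm up); above it an upright dark wooden handle (24 mm wide along y, 109 to 146 mm up; 16 thick along x, its top 10 mm only 6), on top a closed wire loop up to 169 mm. Origin: centre of the cup's bottom, z up along the handle.
- hook: The empty hook: clip and wire, fixed on the rail, rigid; it bends for good above 15 N. Origin and axes as hook_mid. A scoop hung on it has its loop's hole centre 6 mm below the centre of the wire. The rail's three hooks are spaced 110 mm; nothing on the rail stands more than 16 mm above hook_mid.
- rail: The fixed steel rail, 12 mm thick, 420 mm long, on two 16 mm posts 200 mm either side of its middle; origin at its middle, at the height of hook_mid and 50 mm behind it; y along it.
- spoon: Cupping spoon hanging on another hook, 160 mm long, 46 mm wide; origin at the hole of its loop. Leave alone.
- strainer: Small round strainer with a black handle hanging on another hook, 130 mm long, 60 mm wide; origin at the hole of its loop. Leave alone.
- glass_a: Empty cupping glass, 76 mm across, 85 mm high, standing on the table at the left; origin at the centre of its underside. Leave alone.
- glass_b: A second such glass at the left.
- glass_c: A third such glass, at the right.
- bean_jar: Closed jar of dark beans, 72 mm across, 100 mm high, at the right; origin under its centre. Leave alone.
- tamper: Wooden-handled coffee tamper, 58 mm across, 78 mm high, at the left; origin under its centre. Leave alone.
Not all that is in view belongs to the job. Several things have the shape of the scoop; the one meant has the colours described above.

How it is judged:
On the way, in this order (a step that is already met when the one before it is completed fails the run):
1. the scoop is lifted off the table in the fingers (height (world z) of scoop above 0.03 m and contact force between the fingers and scoop above 1 N), for 0.1 s.
2. still held in the fingers, the scoop, its loop caught on the empty hook, is pulled down on the hook with more than 4 N for 0.4 s (contact force between the fingers and scoop above 1 N and contact force between scoop and hook above 4 N and z of scoop_eye in the frame of hook_mid between -0.015 and 0.002 m and x of scoop_eye in the frame of hook_mid between -0.011 and 0.042 m and y of scoop_eye in the frame of hook_mid between -0.008 and 0.008 m), for 0.4 s.
At the end, for the whole second after the job is handed in: The scoop, released, hangs still (under 30 mm/s) and within 0.3 rad of upright, its loop on the empty hook's wire between the upturned tip and the clip (within 8 mm sideways); spoon and strainer within 40 mm, the other bystanders within 30 mm, of where they were (z of scoop_eye in the frame of hook_mid between -0.015 and 0.002 m and x of scoop_eye in the frame of hook_mid between -0.011 and 0.042 m and y of scoop_eye in the frame of hook_mid between -0.008 and 0.008 m and contact force between scoop and hook above 0.3 N and angle between scoop's own z axis and vertical below 0.3 rad and linear speed of scoop below 0.03 m/s); the robot touches nothing.
It fails at once if the hook or the rail is loaded with more than 15 N, by the scoop or by the robot, which bends the hook (contact force between any of scoop, the fingers, the arm and hook above 15 N or contact force between any of the arm, the fingers and rail above 15 N).
It fails at once if the hanging spoon or strainer is displaced by more than 40 mm (distance of any of spoon, strainer from where it was at the start of the episode above 0.04 m).
It fails at once if a glass, the jar or the tamper is displaced by more than 30 mm or tipped over (distance of any of glass_a, glass_b, glass_c, bean_jar, tamper from where it was at the start of the episode above 0.03 m or angle between any of glass_a, glass_b, glass_c, bean_jar, tamper's own z axis and vertical above 0.5 rad).
It also fails if it takes over 54 s, if anything falls off the work surface, if the arm or the gripper's body presses on something with over 40 N, if the wrist force passes 120 N, or if a joint passes its speed limit or range.

ROBOT

A 6-joint arm with a two-finger parallel gripper is mounted at the origin on the work surface. World frame = base frame: x ahead of the robot, y to its left, z up, the work surface at z = 0. Lengths are in m, angles in rad, forces in N, time in s.
With the tool pointing down it reaches from about 0.275 to 0.725 m from the base axis. Payload 5.6 kg.
Tool frame: the origin (TCP) lies at the very end of the fingers, on their centre line; the grasp point (between the pads) lies 19 mm behind it; z points along the fingers, y is the line along which they close (so a half turn about z gives the same grasp; the last joint's range is limited). The gripper opens to 85 mm and grips with 20 to 120 N. Pads are 22 mm wide; open, the fingers measure 114 mm over their backs; the gripper's body (76 mm by 85 mm) begins 54 mm behind the grasp point. The pads swing forward as they close: fully open they stand 13 mm farther back than shut.
Start: joints at [-0.817, 0.255, 0.108, 0, -1.424, -0.285], TCP at [0.249, -0.491, 0.231] pointing down, gripper open.
Joint ranges: [-2.95, 2.95], [-1.21, 1.97], [-1.09, 1.5], [-2.87, 1.71], [-2.94, -0.07], [-3.05, 3.05]. Speed limits (rad/s): [2.57, 2.57, 3.14, 3.14, 3.14, 3.14].

INTERFACE

Orientations are given as a rotation vector (axis times angle).
In Python, from cell import env gives the robot as it stands.
- The arm moves only by the tool carry_out, never from a script. Its argument "increments" is a list of rows, each a list of 5 numbers: the shift along the tool's x, y, z in m, then the turn about the tool's z in degrees, then the finger opening in m, from 0 to 0.0854. A call has 1 to 12 rows; each row is the pose to reach, as a shift and turn from the pose commanded when the call began, along the tool's axes at that moment; what a row does not reach only later rows make up. A row lasts 1/10 s, in which the tool goes at most 50 mm and 8.59 degrees, less where a joint would pass 70% of its speed; a pose out of reach is approached as far as the arm can. A call with a gripper value outside its range is refused whole. The fingers move at their own pace and stop on an object; "newtons" is the grip in N (left out, the last holds). Time passes only in rows, so rows that repeat a pose let the fingers close. It gives the time, the measured TCP pose, the force, the opening and the grip force at its end, in the units of the state.
- env.observe(): the state, without advancing time (a new reading comes with each control period).
- env.read_camera(name): name is "scene" or "top" or "wrist"; returns (picture, depth): 480x640x3 uint8, blue, green, red; 480x640 float32, m along the optical axis (not along the pixel's ray), 0 where there is no reading.
- env.calibration(name): a dict with "fx", "fy", "cx", "cy" (pixels), "R" (3x3) and "t" (3): a world point X has camera coordinates R X + t. Camera axes: x right, y down, z forward; pixel columns grow to the right and rows downward; lengths in m; the calibration is good to about 2 mm. A picture is of the moment at which its call begins: read the wrist's pose just before it. calibration takes no time and is no camera call; for the wrist camera it gives the pose at the moment of the call.
- env.sign_off(): hands the job in; it is judged then, once.
The state is a dict: "clock": time; "joint_pos": joint angles; "qvel": joint speeds; "tau": joint torques, N m; "ee_pos": TCP position; "eef_rot": TCP orientation; "contact_force": force on the tool from outside, world axes, zero at the start; "torque": the same for the moment, N m; "opening": finger opening in m; "finger_force": force on a finger pad.
Only numpy, scipy, OpenCV 4.12 (cv2) and the standard library are available. Lean on these libraries where they do the work, as an engineer would, in place of code of your own. Each camera call takes 0.05 s, during which the arm holds its last target. There are 200 camera calls.

## Working session

There is one attempt and no reset: what is moved stays moved. The work goes in short steps, Python scripts to look and compute and a tool call to move; the robot and the scene stay as the last step left them, time stands still between calls to the robot, and variables do not carry over. Pictures are saved under pics/ and viewed, at most 10 in all, crops included, and the job is handed in when it is done.

Besides the shell and the picture viewer there is one more tool, called after "Emit:" as name(argument=value, ...) on one line, values as JSON. carry_out: Moves the arm, as the interface text tells. Its arguments: {"type":"object","properties":{"increments":{"type":"array","items":{"type":"array","items":{"type":"number"}}},"newtons":{"type":"number"}},"required":["increments"]}

```bash
mkdir -p pics; ls
cat > h.py <<'E'
import numpy as np,cv2
from cell import env
from scipy.spatial.transform import Rotation as Ro
def pts(name):
    c=env.calibration(name);im,d=env.read_camera(name)
    v,u=np.mgrid[0:480,0:640]
    P=np.stack([(u-c['cx'])/c['fx']*d,(v-c['cy'])/c['fy']*d,d],-1)
    W=(P-np.array(c['t']).ravel())@np.array(c['R'])
    W[d==0]=np.nan
    return im,d,W
E
python3 - <<'E'
from h import *
for n in ['scene','top']:
    im,d,W=pts(n); cv2.imwrite(f'pics/{n}.png',im); np.savez(f'{n}.npz',im=im,d=d,W=W)
    c=env.calibration(n); print(n,-np.array(c['R']).T@np.array(c['t']).ravel(),c['fx'])
o=env.observe();print(o['ee_pos'],o['eef_rot'],Ro.from_rotvec(o['eef_rot']).as_matrix().round(3),o['contact_force'],o['clock'])
E
```

```text
pics
scene [ 1.39330793 -0.3645532   0.93075744] 537.0988789391333
top [0.39407272 0.01914006 1.50873053] 622.6119622731845
[ 0.24832789 -0.49025246  0.23050513] [ 7.29397737e-01 -3.05524606e+00 -2.55141884e-03] [[-0.892 -0.452 -0.001]
 [-0.452  0.892  0.001]
 [ 0.     0.002 -1.   ]] [-0.63324645  0.2881005  -0.7318469 ] 0.1
```

View pics/scene.png

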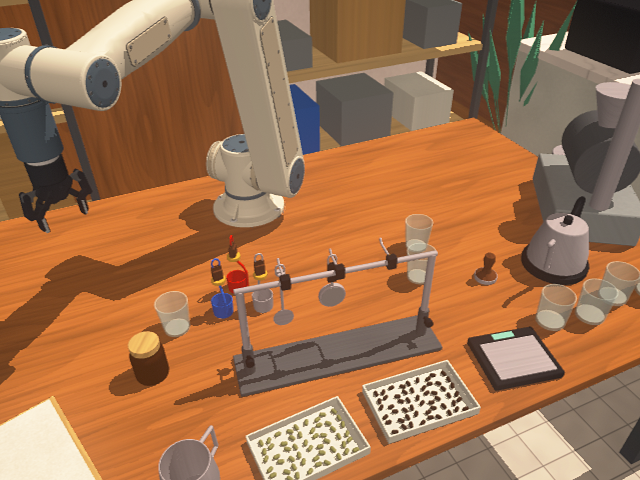

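View pics/top.png

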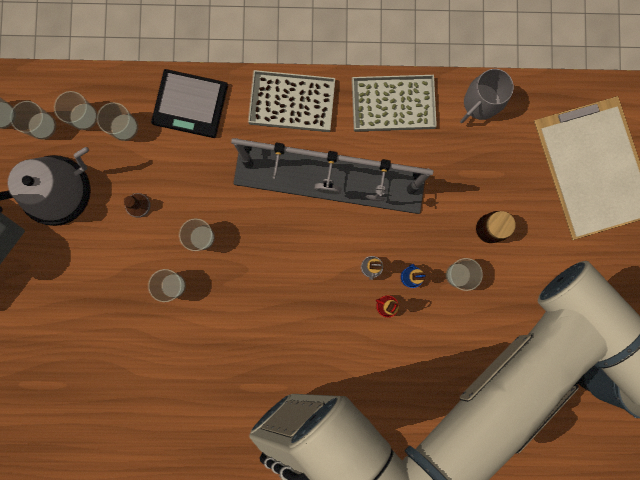

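Candidates are three scoop shapes in the scene view: grey steel (261,282), blue (220,290) and red (236,268). I'll measure the colours and confirm in a crop.

Run:
```python
from h import *
a=np.load('scene.npz');im,W=a['im'],a['W'];b=np.load('top.npz');it,Wt=b['im'],b['W']
A=cv2.resize(im[225:330,195:415],(800,382),interpolation=cv2.INTER_CUBIC)
B=cv2.resize(it[135:325,225:445],None,fx=1.15*0+1,fy=1)
B=cv2.resize(it[140:325,230:440],(800*210//800,185))
cv2.imwrite('pics/crop.png',A)
cv2.imwrite('pics/cropt.png',cv2.resize(it[130:320,230:450],(694,600),interpolation=cv2.INTER_CUBIC))
# heights over top view around things
def box(W,im,u0,u1,v0,v1,zl,zh):
    w=W[v0:v1,u0:u1].reshape(-1,3);m=(w[:,2]>zl)&(w[:,2]<zh)
    vv,uu=np.mgrid[v0:v1,u0:u1];return w[m],uu.ravel()[m],vv.ravel()[m]
for nm,bx in dict(grey=(355,392,248,288),blue=(396,432,258,296),red=(372,408,288,325)).items():
    for zl,zh in ((.105,.14),(.14,.155),(.155,.19)):
        w,u,v=box(Wt,it,*bx,zl,zh)
        if len(w): print(nm,zl,len(w),np.median(w,0).round(4),w.min(0).round(3),w.max(0).round(3),u.mean(),v.mean())
w,u,v=box(Wt,it,232,434,136,185,.18,.45)
print('rail',len(w),w.min(0),w.max(0))
for k in range(232,434,12):
    m=(u>=k)&(u<k+12)
    if m.any(): print(k,m.sum(),np.median(w[m],0).round(3),w[m].min(0).round(3),w[m].max(0).round(3))
```

```text
grey 0.105 131 [ 0.4436 -0.1078  0.1125] [ 0.431 -0.124  0.105] [ 0.463 -0.094  0.14 ] 374.1603053435114 265.4732824427481
grey 0.14 10 [ 0.4437 -0.1083  0.1439] [ 0.443 -0.118  0.141] [ 0.45  -0.098  0.146] 375.3 265.1
grey 0.155 20 [ 0.4461 -0.1082  0.1643] [ 0.445 -0.119  0.157] [ 0.448 -0.099  0.171] 376.5 264.5
blue 0.105 136 [ 0.4213 -0.2026  0.1121] [ 0.408 -0.217  0.106] [ 0.439 -0.189  0.14 ] 416.8382352941176 276.1764705882353
blue 0.14 11 [ 0.4208 -0.1999  0.1446] [ 0.421 -0.205  0.14 ] [ 0.43  -0.193  0.15 ] 416.90909090909093 275.72727272727275
blue 0.155 20 [ 0.4239 -0.2035  0.1637] [ 0.423 -0.215  0.157] [ 0.425 -0.195  0.171] 420.5 275.5
red 0.105 124 [ 0.3543 -0.143   0.1118] [ 0.338 -0.163  0.105] [ 0.369 -0.131  0.14 ] 390.5483870967742 306.75
red 0.14 24 [ 0.3535 -0.1451  0.1445] [ 0.344 -0.153  0.14 ] [ 0.365 -0.137  0.151] 392.0 307.2916666666667
red 0.155 19 [ 0.3532 -0.1466  0.1665] [ 0.346 -0.151  0.159] [ 0.362 -0.141  0.171] 394.0 307.63157894736844
rail 1625 [ 0.60517853 -0.21570955  0.1800163 ] [0.69964928 0.19961169 0.2636891 ]
232 126 [0.688 0.188 0.244
[... 494 characters left out ...]
.674 0.026 0.257]
328 191 [ 0.656 -0.005  0.25 ] [ 0.606 -0.022  0.22 ] [0.673 0.001 0.264]
340 68 [ 0.66  -0.034  0.248] [ 0.653 -0.046  0.238] [ 0.668 -0.023  0.255]
352 70 [ 0.656 -0.059  0.248] [ 0.649 -0.071  0.24 ] [ 0.664 -0.048  0.255]
364 68 [ 0.653 -0.084  0.248] [ 0.647 -0.096  0.242] [ 0.66  -0.073  0.254]
376 149 [ 0.644 -0.111  0.25 ] [ 0.608 -0.122  0.235] [ 0.659 -0.097  0.262]
388 81 [ 0.646 -0.132  0.249] [ 0.638 -0.146  0.235] [ 0.656 -0.12   0.264]
400 70 [ 0.641 -0.158  0.248] [ 0.636 -0.17   0.239] [ 0.649 -0.146  0.255]
412 94 [ 0.637 -0.188  0.247] [ 0.629 -0.205  0.181] [ 0.647 -0.171  0.256]
424 81 [ 0.634 -0.204  0.246] [ 0.628 -0.216  0.185] [ 0.645 -0.196  0.252]
```

View pics/crop.png

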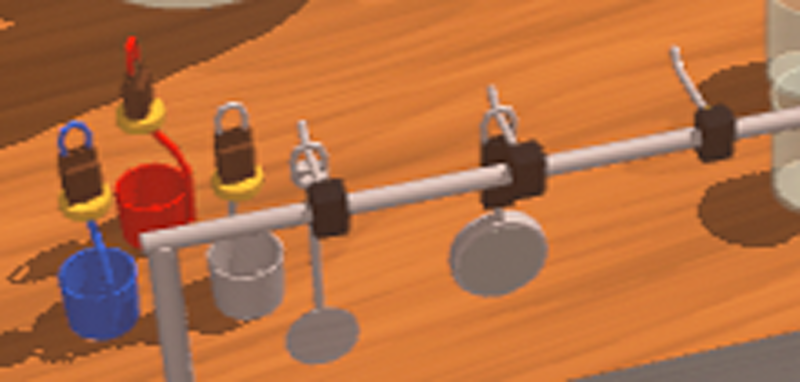

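View pics/cropt.png

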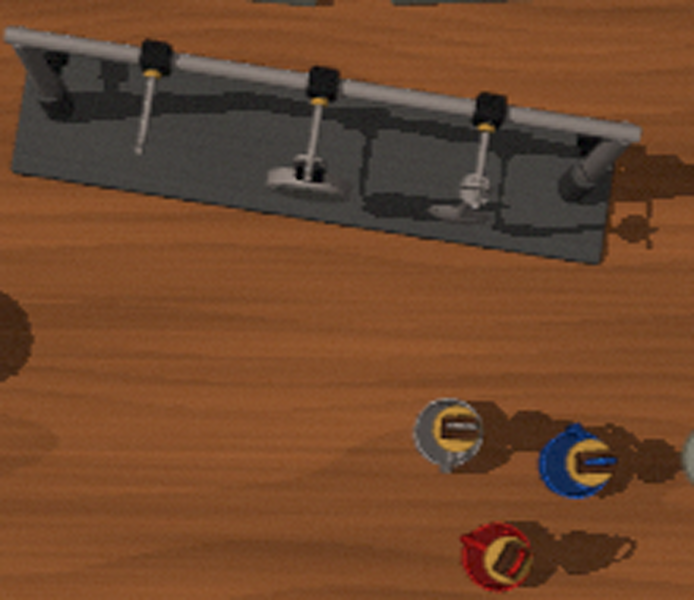

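The grey steel cup with brass collar and dark handle (top-crop 455,428; full-view 374,265) is the one described. The other two have blue and red cups. The empty hook is the leftmost one in the top view (275,165), at +y. Now I'll measure both more finely.

```bash
cat >> h.py <<'E'
def ray(name,u,v,z,c=None):
    c=c or env.calibration(name);R=np.array(c['R']);t=np.array(c['t']).ravel()
    o=-R.T@t;d=R.T@np.array([(u-c['cx'])/c['fx'],(v-c['cy'])/c['fy'],1]);return o+d*(z-o[2])/d[2]
E
python3 - <<'E'
from h import *
b=np.load('top.npz');it,Wt=b['im'],b['W'];a=np.load('scene.npz');im,W=a['im'],a['W']
def sel(W,box,zl,zh):
    u0,u1,v0,v1=box;w=W[v0:v1,u0:u1].reshape(-1,3);return w[(w[:,2]>zl)&(w[:,2]<zh)]
for nm,WW,bx in(('top',Wt,(355,392,248,288)),('scene',W,(248,275,245,300))):
    for zl,zh in((.112,.147),(.15,.175)):
        w=sel(WW,bx,zl,zh);w=w[np.hypot(w[:,0]-.444,w[:,1]+.108)<.03]
        if len(w)>3:
            x=w[:,:2]-w[:,:2].mean(0);l,v=np.linalg.eigh(x.T@x/len(w));k=v[:,1]*np.sign(v[1,1]);print(nm,zl,len(w),w.mean(0).round(4),w.min(0).round(3),w.max(0).round(3),'ydir deg',np.degrees(np.arctan2(k[1],k[0])).round(1),np.sqrt(l))
# brass collar
for n,img,bx,z in(('top',it,(355,392,248,288),.109),):
    hsv=cv2.cvtColor(img,cv2.COLOR_BGR2HSV);u0,u1,v0,v1=bx
    m=cv2.inRange(hsv,(18,120,90),(32,255,255));q=np.zeros_like(m);q[v0:v1,u0:u1]=m[v0:v1,u0:u1]
    p=cv2.findNonZero(q)
    (cu,cv_),r=cv2.minEnclosingCircle(p);print('brass',len(p),cu,cv_,r,ray(n,cu,cv_,z))
# wire
w=sel(Wt,(262,290,140,185),.225,.28)
w=w[w[:,0]<.665];print('wire');print(w[np.argsort(w[:,0])][::3].round(3))
w=sel(W,(375,400,235,270),.2,.3);w=w[(w[:,0]<.67)];print(w[np.argsort(w[:,0])][::3].round(3))
for y0 in(.16,.06,-.05,-.16):
  w=sel(Wt,(232,434,136,185),.23,.27);m=abs(w[:,1]-y0)<.015;q=w[m];print(y0,np.polyfit(q[:,1]-y0,q[:,0],1),np.percentile(q[:,2],[50,80,95]))
print(np.array(env.calibration('wrist')['R']).round(2))
E
```

```text
top 0.112 78 [ 0.4451 -0.1079  0.1316] [ 0.433 -0.122  0.112] [ 0.458 -0.094  0.146] ydir deg 75.6 [0.00601575 0.00789469]
top 0.15 20 [ 0.4461 -0.1084  0.164 ] [ 0.445 -0.119  0.157] [ 0.448 -0.099  0.171] ydir deg 90.7 [0.00107825 0.0061872 ]
scene 0.112 145 [ 0.4516 -0.107   0.13  ] [ 0.439 -0.118  0.112] [ 0.458 -0.093  0.147] ydir deg 85.1 [0.00355898 0.00746269]
scene 0.15 26 [ 0.4484 -0.1072  0.1633] [ 0.444 -0.117  0.153] [ 0.452 -0.097  0.171] ydir deg 85.7 [0.00195994 0.00674064]
brass 82 374.23333740234375 265.3222351074219 7.425454139709473 [ 0.44625837 -0.10856295  0.109     ]
wire
[[0.614 0.11  0.259]
 [0.617 0.11  0.257]
 [0.619 0.113 0.254]
 [0.621 0.111 0.254]
 [0.624 0.107 0.25 ]
 [0.628 0.109 0.252]
 [0.63  0.109 0.251]
 [0.633 0.107 0.246]
 [0.636 0.109 0.252]
 [0.639 0.105 0.248]
 [0.641 0.107 0.249]
 [0.643 0.105 0.251]
 [0.645 0.105 0.248]
 [0.649 0.107 0.249]
 [0.651 0.107 0.251]
 [0.653 0.103 0.252]
 [0.655 0.103 0.253]
 [0.658 0.106 0.246]
 [0.662 0.106 0.25 ]
 [0.664 0.106 0.251]]
[[0.617 0.113 0.258]
 [0.619 0.112 0.254]
 [0.62  0.111 0.258]
 [0.623 0.112 0.257]
 [0.625 0.111 0.251]
 [0.629 0.111 0.253]
 [0.632 0.11  0.251]
 [0.636 0.107 0.252]
 [0.639 0.108 0.249]
 [0.642 0.109 0.245]
 [0.646 0.109 0.25 ]
 [0.651 0.109 0.251]
 [0.655 0.106 0.25 ]
 [0.657 0.108 0.251]
 [0.661 0.105 0.249]]
0.16 [0.14981049 0.68706574] [0.24876238 0.25064191 0.25282741]
0.06 [0.1538979  0.67308545] [0.24843825 0.25024597 0.25203929]
-0.05 [0.13256158 0.65760306] [0.24805714 0.25032501 0.25281139]
-0.16 [0.12962811 0.64223278] [0.24793553 0.25056689 0.25268267]
[[-0.45  0.89  0.  ]
 [ 0.85  0.43  0.29]
 [ 0.26  0.13 -0.96]]
```

Emit:
carry_out(increments=[[-0.039,0.028,0,3,0.06],[-0.078,0.056,0,6,0.06],[-0.117,0.084,0,10,0.06],[-0.156,0.112,0,13,0.06],[-0.195,0.14,0,16,0.06],[-0.234,0.168,0,20,0.06],[-0.272,0.196,0,23,0.06],[-0.31,0.223,0,26,0.06],[-0.335,0.24,0,29,0.06],[-0.349,0.251,0,29,0.06],[-0.349,0.251,0,29,0.06],[-0.349,0.251,0,29,0.06]])

```text
clock: 1.3
ee_pos: [0.4462, -0.109, 0.2309]
eef_rot: [-0.057, -3.14, 0.0]
contact_force: [-0.3, -0.1, 0.7]
opening: 0.06
finger_force: 0.0
```

Run:
```python
from h import *
o=env.observe();print(o['clock'],o['ee_pos'],Ro.from_rotvec(o['eef_rot']).as_matrix().round(3),o['contact_force'])
im,d,W=pts('wrist');cv2.imwrite('pics/w1.png',im);np.savez('w1.npz',im=im,W=W,**{k:np.array(v) for k,v in env.calibration('wrist').items()})
w=W.reshape(-1,3);r=np.hypot(w[:,0]-.446,w[:,1]+.108)
for zl,zh in((.112,.135),(.14,.148),(.15,.175)):
    q=w[(r<.03)&(w[:,2]>zl)&(w[:,2]<zh)]
    if len(q)<5: continue
    x=q[:,:2]-q[:,:2].mean(0);l,v=np.linalg.eigh(x.T@x/len(q));k=v[:,1]*np.sign(v[1,1]);print(zl,len(q),q.mean(0).round(4),q.min(0).round(4),q.max(0).round(4),np.degrees(np.arctan2(k[1],k[0])))
```

```text
1.3 [ 0.44618971 -0.1089646   0.23092736] [[-0.999  0.036 -0.001]
 [ 0.036  0.999 -0.   ]
 [ 0.001 -0.    -1.   ]] [-0.29235225 -0.1178696   0.67353173]
0.112 245 [ 0.4381 -0.1076  0.1244] [ 0.4369 -0.1194  0.1121] [ 0.4541 -0.0956  0.135 ] 85.2959355381742
0.14 283 [ 0.4446 -0.1079  0.1456] [ 0.442  -0.1194  0.14  ] [ 0.4488 -0.0958  0.148 ] 87.0507478914777
0.15 241 [ 0.4451 -0.1077  0.1635] [ 0.443  -0.1182  0.1502] [ 0.4478 -0.097   0.17  ] 86.55651431334267
```

View pics/w1.png

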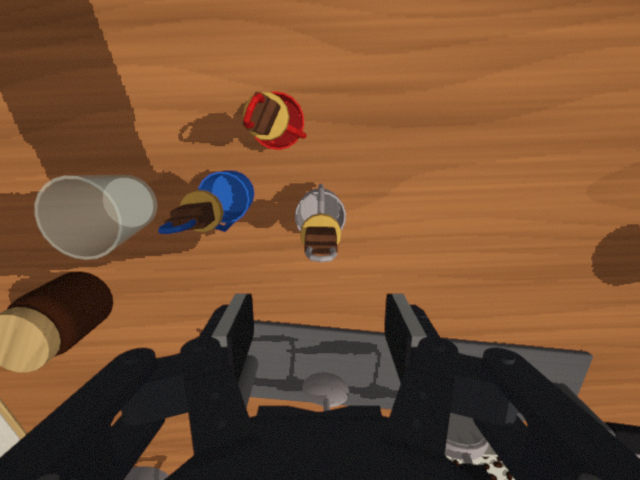

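The grey scoop sits between the fingers at (320,240), with its loop at (321,255), well aligned. Descend and grip.

Emit:
carry_out(increments=[[0.001,0.001,0.04,1,0.06],[0.001,0.001,0.075,1,0.06],[0.001,0.001,0.1,1,0.06],[0.001,0.001,0.117,1,0.06],[0.001,0.001,0.117,1,0.06],[0.001,0.001,0.117,1,0.02],[0.001,0.001,0.117,1,0.01],[0.001,0.001,0.117,1,0.01],[0.001,0.001,0.117,1,0.01],[0.001,0.001,0.117,1,0.01],[0.001,0.001,0.117,1,0.01],[0.001,0.001,0.117,1,0.01]], newtons=50)

```text
clock: 2.55
ee_pos: [0.4466, -0.1081, 0.1157]
eef_rot: [0.085, 3.137, -0.001]
contact_force: [-0.5, 0.7, 6.8]
opening: 0.0232
finger_force: 49.9
```

Emit:
carry_out(increments=[[0,0,-0.02,0,0.01],[0,0,-0.05,0,0.01],[0,0,-0.09,0,0.01],[0,0,-0.12,0,0.01],[-0.02,0.035,-0.12,1,0.01],[-0.045,0.08,-0.12,2,0.01],[-0.07,0.123,-0.12,3,0.01],[-0.095,0.167,-0.12,4,0.01],[-0.118,0.207,-0.12,5,0.01],[-0.131,0.23,-0.12,5,0.01],[-0.131,0.23,-0.12,5,0.01],[-0.131,0.23,-0.12,5,0.01]])

```text
clock: 3.75
ee_pos: [0.5886, 0.1149, 0.2332]
eef_rot: [-0.221, -3.132, 0.001]
contact_force: [0.6, -0.7, -2.4]
opening: 0.0233
finger_force: 49.5
```

Run:
```python
from h import *
o=env.observe();R=Ro.from_rotvec(o['eef_rot']).as_matrix();T=np.array(o['ee_pos']);print(o['clock'],T,R.round(3),o['contact_force'],o['finger_force'])
for n in('scene','wrist'):
    im,d,W=pts(n);np.savez(n+'2.npz',im=im,W=W);
    if n=='scene': A=cv2.resize(im[170:310,300:440],(400,400),interpolation=cv2.INTER_CUBIC)
    else: B=cv2.resize(im,(533,400))
    L=(W-T)@R  # tool frame
    z=L[...,2];m=(z<-.02)&(z>-.07)&(abs(L[...,0])<.03)&(abs(L[...,1])<.012)
    q=L[m];print(n,len(q),q.mean(0).round(4) if len(q) else '',q.min(0) if len(q) else '',q.max(0) if len(q) else '')
cv2.imwrite('pics/s2.png',np.hstack([A,B[:,70:470]]))
```

```text
3.75 [0.58855388 0.11490614 0.23324141] [[-0.99   0.141 -0.002]
 [ 0.141  0.99  -0.001]
 [ 0.002 -0.001 -1.   ]] [ 0.56345366 -0.71067456 -2.42258794] 49.52828586101532
scene 101 [-0.0043  0.001  -0.0339] [-0.02943716 -0.01191733 -0.06911186] [ 0.00352277  0.01198617 -0.0200479 ]
wrist 3972 [ 0.0024  0.0007 -0.0351] [-0.02974593 -0.01199563 -0.06999474] [ 0.01770953  0.01199813 -0.02000432]
```

View pics/s2.png

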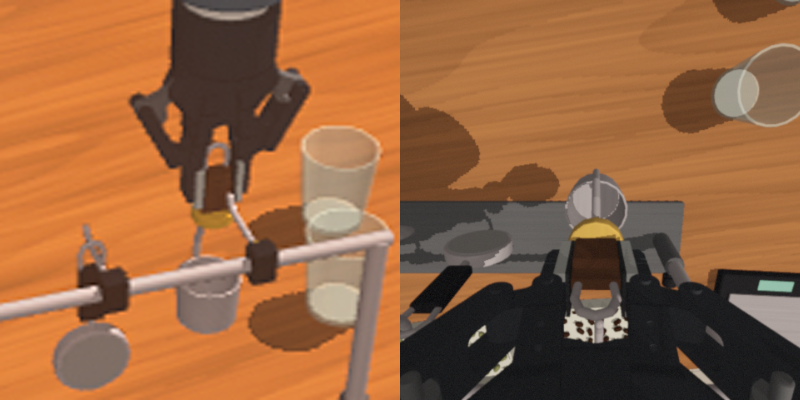

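The scoop is held upright. In the wrist panel the loop is at (597,300) and the hook wire shows through it near (600,325). I'll measure one relative to the other.

Run:
```python
from h import *
o=env.observe();R=Ro.from_rotvec(o['eef_rot']).as_matrix();T=np.array(o['ee_pos'])
for n in('wrist','scene'):
    a=np.load(n+'2.npz');L=(a['W']-T)@R
    bx=(slice(300,430),slice(255,385)) if n=='wrist' else (slice(215,240),slice(365,390))
    q=L[bx].reshape(-1,3);im=a['im'][bx].reshape(-1,3).astype(int)
    m=(abs(q[:,0])<.012)&(abs(q[:,1])<.0125)&(q[:,2]>-.07)&(q[:,2]<-.030)
    q2=q[m]
    for z in np.arange(-.070,-.029,.004):
        k=q2[abs(q2[:,2]-z)<.002]
        if len(k): print(n,'z',z.round(3),len(k),'x',np.median(k[:,0]).round(4),'y',k[:,1].min().round(4),k[:,1].max().round(4))
# hook wire, tool coords
for n in('wrist','scene','top'):
    if n=='top': a=np.load('top.npz')
    elif n=='scene': a=np.load('scene.npz')
    else: a=np.load('wrist2.npz')
    q=(a['W'].reshape(-1,3)-T)@R
    m=(q[:,0]<-.02)&(q[:,0]>-.078)&(abs(q[:,1])<.01)&(q[:,2]>-.035)&(q[:,2]<.0)
    q=q[m];print(n,len(q))
    for x in np.arange(-.075,-.019,.005):
        k=q[abs(q[:,0]-x)<.0025]
        if len(k):print('  x',x.round(3),len(k),'y',np.median(k[:,1]).round(4),'z',np.median(k[:,2]).round(4),k[:,2].min().round(4))
```

```text
wrist z -0.07 19 x 0.0099 y -0.0102 0.0115
wrist z -0.066 31 x 0.0101 y -0.0107 0.012
wrist z -0.062 30 x 0.0109 y -0.0111 0.0123
wrist z -0.058 22 x 0.0115 y -0.0125 0.0125
wrist z -0.054 147 x 0.001 y -0.0124 0.005
wrist z -0.05 502 x 0.0014 y -0.0125 0.0088
wrist z -0.046 221 x 0.0018 y -0.0125 0.0101
wrist z -0.042 178 x 0.0018 y -0.0125 0.0114
wrist z -0.038 490 x 0.0017 y -0.0125 0.0125
wrist z -0.034 255 x 0.0019 y -0.0123 0.0124
wrist z -0.03 637 x 0.0016 y -0.0124 0.0124
scene z -0.054 3 x -0.0027 y -0.0016 0.002
scene z -0.05 10 x -0.0018 y -0.0121 0.0093
scene z -0.046 5 x -0.0001 y -0.0032 0.0091
scene z -0.042 4 x -0.0005 y -0.0105 0.0106
scene z -0.038 3 x -0.0026 y -0.0087 0.0112
scene z -0.034 8 x -0.0092 y -0.0112 0.0102
scene z -0.03 11 x -0.0007 y -0.0121 0.011
wrist 287
  x -0.045 57 y 0.0022 z -0.0163 -0.0176
  x -0.04 86 y 0.0022 z -0.0167 -0.018
  x -0.035 39 y 0.0017 z -0.0184 -0.021
  x -0.03 34 y 0.0019 z -0.0241 -0.0259
  x -0.025 71 y 0.0025 z -0.0238 -0.0262
scene 45
  x -0.075 2 y 0.0024 z -0.0169 -0.0187
  x -0.07 3 y 0.0023 z -0.0165 -0.0166
  x -0.065 5 y 0.002 z -0.0157 -0.0188
  x -0.06 3 y 0.0037 z -0.0171 -0.0174
  x -0.055 5 y 0.003 z -0.0159 -0.0176
  x -0.05 5 y 0.0017 z -0.0171 -0.018
  x -0.045 3 y 0.0035 z -0.0162 -0.0179
  x -0.04 5 y 0.0033 z -0.0158 -0.0192
  x -0.035 6 y 0.0031 z -0.018 -0.0229
  x -0.03 7 y 0.0032 z -0.0211 -0.0236
top 62
  x -0.075 7 y 0.0006 z -0.0154 -0.0184
  x -0.07 5 y 0.0013 z -0.0165 -0.0189
  x -0.065 7 y 0.001 z -0.0158 -0.0187
  x -0.06 6 y 0.0001 z -0.0151 -0.0163
  x -0.055 6 y 0.0011 z -0.0147 -0.0163
  x -0.05 6 y 0.0005 z -0.0144 -0.0179
  x -0.045 5 y -0.0001 z -0.0126 -0.0167
  x -0.04 6 y 0.0009 z -0.0151 -0.018
  x -0.035 5 y 0.0 z -0.019 -0.0215
  x -0.03 6 y 0.0007 z -0.021 -0.0244
  x -0.025 2 y 0.0011 z -0.0242 -0.0245
```

Emit:
carry_out(increments=[[-0.006,0.002,0.01,0,0.01],[-0.01,0.002,0.0195,0,0.01],[-0.015,0.002,0.0205,0,0.01],[-0.02,0.002,0.0205,0,0.01],[-0.024,0.002,0.0205,0,0.01],[-0.028,0.002,0.0205,0,0.01],[-0.031,0.002,0.0215,0,0.01],[-0.034,0.002,0.023,0,0.01],[-0.037,0.002,0.0245,0,0.01],[-0.041,0.002,0.0255,0,0.01],[-0.044,0.002,0.0265,0,0.01],[-0.044,0.002,0.0265,0,0.01]])

```text
clock: 5.05
ee_pos: [0.633, 0.1101, 0.2073]
eef_rot: [-0.223, -3.133, 0.0]
contact_force: [-0.2, -0.1, -1.5]
opening: 0.0231
finger_force: 49.6
```

Run:
```python
from h import *
o=env.observe();print(o['clock'],o['ee_pos'],o['contact_force'],o['torque'])
im,d,W=pts('scene');w,_=env.read_camera('wrist');cv2.imwrite('pics/s3.png',np.hstack([cv2.resize(im[200:270,350:420],(400,400),interpolation=cv2.INTER_CUBIC),cv2.resize(w[280:440,240:400],(400,400))]))
```

```text
5.05 [0.63295333 0.11010552 0.20732307] [-0.20878317 -0.06888947 -1.49205864] [ 0.03382575  0.00894858 -0.00093172]
```

View pics/s3.png

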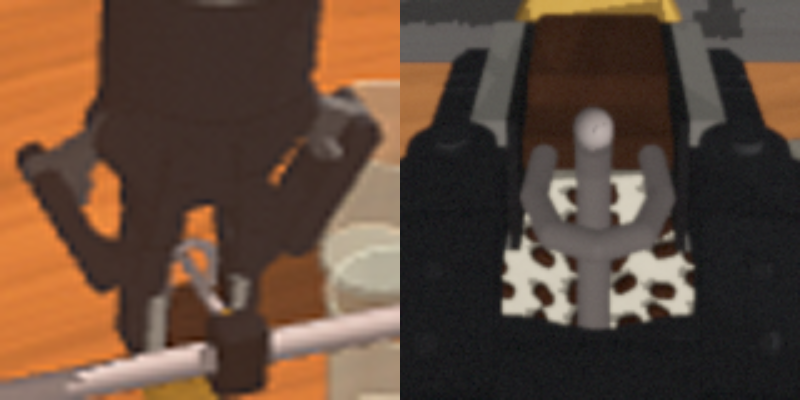

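The wire (right panel, tip at 593,130) runs through the loop and is centred. Lower to feel for the seat.

Emit:
carry_out(increments=[[0,0,0.002,0,0.01],[0,0,0.004,0,0.01],[0,0,0.005,0,0.01],[0,0,0.006,0,0.01],[0,0,0.006,0,0.01]])

```text
clock: 5.65
ee_pos: [0.6327, 0.1102, 0.202]
eef_rot: [0.223, 3.133, -0.0]
contact_force: [-1.1, 0.3, -0.9]
opening: 0.023
finger_force: 49.9
```

Emit:
carry_out(increments=[[0,0,0.0005,0,0.01],[0,0,0.001,0,0.01],[0,0,0.001,0,0.01]])

```text
clock: 5.95
ee_pos: [0.6329, 0.1102, 0.2016]
eef_rot: [0.223, 3.132, 0.0]
contact_force: [-1.2, -0.0, 4.1]
opening: 0.0231
finger_force: 50.1
```

Emit:
carry_out(increments=[[0,0,0.0003,0,0.01],[0,0,0.0003,0,0.01]])

```text
clock: 6.15
ee_pos: [0.633, 0.1102, 0.2015]
eef_rot: [0.223, 3.132, 0.0]
contact_force: [-2.5, 0.0, 5.4]
opening: 0.0227
finger_force: 50.4
```

Emit:
carry_out(increments=[[0,0,0,0,0.01],[0,0,0,0,0.01],[0,0,0,0,0.01],[0,0,0,0,0.01],[0,0,0,0,0.01]])

```text
clock: 6.65
ee_pos: [0.633, 0.1102, 0.2015]
eef_rot: [0.223, 3.132, 0.0]
contact_force: [-2.7, 0.9, 5.2]
opening: 0.0231
finger_force: 50.4
```

Emit:
carry_out(increments=[[0,0,0,0,0.01],[0,0,0,0,0.01],[0,0,0,0,0.01],[0,0,0,0,0.01],[0,0,0,0,0.01],[0,0,0,0,0.01]])

```text
clock: 7.25
ee_pos: [0.633, 0.1102, 0.2015]
eef_rot: [0.223, 3.132, 0.0]
contact_force: [-2.2, 0.3, 5.6]
opening: 0.0228
finger_force: 50.4
```

The pull held at about 7 N for over a second. Ease the load off and open gently.

Emit:
carry_out(increments=[[0,0,-0.0005,0,0.01],[0,0,-0.001,0,0.01],[0,0,-0.001,0,0.01]], newtons=20)

```text
clock: 7.55
ee_pos: [0.6328, 0.1102, 0.2016]
eef_rot: [0.223, 3.133, 0.0]
contact_force: [-1.6, 0.2, 4.0]
opening: 0.0232
finger_force: 50.2
```

Emit:
carry_out(increments=[[0,0,0,0,0.024],[0,0,0,0,0.026],[0,0,0,0,0.029],[0,0,0,0,0.033],[0,0,0,0,0.038],[0,0,0,0,0.044],[0,0,0,0,0.05],[0,0,0,0,0.05],[0,0,0,0,0.05],[0,0,0,0,0.05]])

```text
clock: 8.55
ee_pos: [0.6327, 0.1102, 0.2015]
eef_rot: [0.223, 3.134, -0.0]
contact_force: [-0.7, -0.7, -0.4]
opening: 0.0499
finger_force: 0.0
```

Run:
```python
from h import *
o=env.observe();print(o['clock'],o['ee_pos'],o['contact_force'],o['opening'])
im,d,W=pts('scene');w,_=env.read_camera('wrist');cv2.imwrite('pics/s4.png',np.hstack([cv2.resize(im[200:340,340:440],(286,400),interpolation=cv2.INTER_CUBIC),cv2.resize(w[150:450],(514,400)[0:1]+(400,))]))
```

```text
8.55 [0.63273626 0.11021822 0.20148824] [-0.65550884 -0.70764558 -0.37241048] 0.0498834324928562
```

View pics/s4.png

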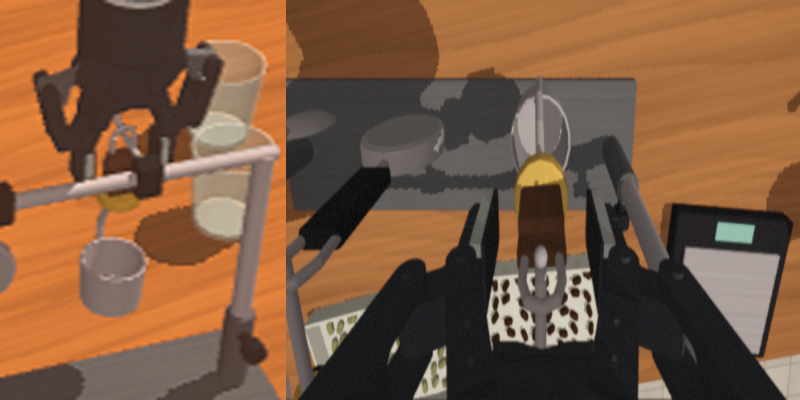

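The scoop hangs on the wire (right panel, loop at 540,290) with both fingers clear. Retreat straight up, then let it settle.

Emit:
carry_out(increments=[[0,0,-0.01,0,0.05],[0,0,-0.025,0,0.05],[0,0,-0.05,0,0.05],[0,0,-0.09,0,0.05],[0,0,-0.12,0,0.05],[0.04,0,-0.12,0,0.05],[0.08,0,-0.12,0,0.05],[0.08,0,-0.12,0,0.05],[0.08,0,-0.12,0,0.05],[0.08,0,-0.12,0,0.05],[0.08,0,-0.12,0,0.05],[0.08,0,-0.12,0,0.05]])

```text
clock: 9.85
ee_pos: [0.5542, 0.1215, 0.3211]
eef_rot: [-0.224, -3.133, 0.001]
contact_force: [-0.4, -0.5, -0.7]
opening: 0.0504
finger_force: 0.0
```

Emit:
carry_out(increments=[[0,0,0,0,0.05],[0,0,0,0,0.05],[0,0,0,0,0.05],[0,0,0,0,0.05],[0,0,0,0,0.05],[0,0,0,0,0.05],[0,0,0,0,0.05],[0,0,0,0,0.05],[0,0,0,0,0.05],[0,0,0,0,0.05],[0,0,0,0,0.05],[0,0,0,0,0.05]])

```text
clock: 11.05
ee_pos: [0.5535, 0.1215, 0.3215]
eef_rot: [-0.223, -3.134, 0.0]
contact_force: [0.3, -0.2, -0.8]
opening: 0.0502
finger_force: 0.0
```

Emit:
carry_out(increments=[[0,0,0,0,0.05],[0,0,0,0,0.05],[0,0,0,0,0.05],[0,0,0,0,0.05],[0,0,0,0,0.05],[0,0,0,0,0.05],[0,0,0,0,0.05],[0,0,0,0,0.05],[0,0,0,0,0.05],[0,0,0,0,0.05],[0,0,0,0,0.05],[0,0,0,0,0.05]])

```text
clock: 12.25
ee_pos: [0.5535, 0.1215, 0.3215]
eef_rot: [-0.223, -3.134, 0.0]
contact_force: [-0.3, -0.2, 0.3]
opening: 0.0498
finger_force: 0.0
```

Run:
```python
from h import *
print(env.observe()['clock'],env.observe()['contact_force'])
P=None
for i in range(8):
    im,d,W=pts('scene');g=im[255:330,360:410].astype(int)
    if P is not None: print(i,np.abs(g-P).mean().round(2),(np.abs(g-P).max(-1)>40).sum())
    P=g
    q=W[200:330,350:420].reshape(-1,3);m=(q[:,2]>.09)&(q[:,2]<.14)&(abs(q[:,0]-.633)<.05)&(abs(q[:,1]-.11)<.05);print(q[m].mean(0).round(4),m.sum())
cv2.imwrite('pics/s5.png',cv2.resize(im[180:380,210:450],(720,600)))
```

```text
12.25 [-0.32777463 -0.24701172  0.33423274]
[0.6352 0.1089 0.1113] 531
1 0.77 6
[0.6348 0.109  0.1112] 537
2 0.77 1
[0.6348 0.1088 0.1113] 537
3 0.79 0
[0.6347 0.109  0.1112] 533
4 0.68 0
[0.6345 0.1091 0.1113] 529
5 0.63 0
[0.6343 0.1092 0.1112] 539
6 0.6 0
[0.6345 0.1092 0.1111] 535
7 0.67 0
[0.6344 0.1091 0.1112] 531
```

View pics/s5.png

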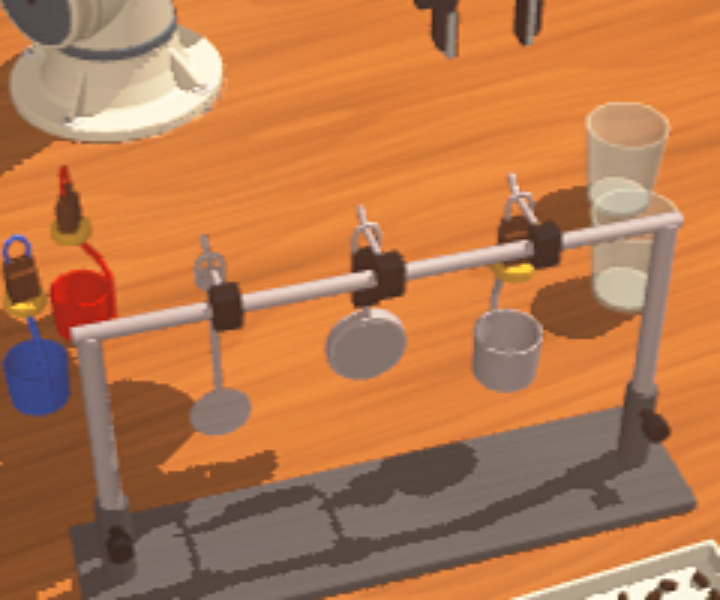

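The scoop hangs upright and almost still (cup at 508,350), the other things are in place, and the arm is clear. A little more settling, then hand in.

Emit:
carry_out(increments=[[0,0,0,0,0.05],[0,0,0,0,0.05],[0,0,0,0,0.05],[0,0,0,0,0.05],[0,0,0,0,0.05],[0,0,0,0,0.05],[0,0,0,0,0.05],[0,0,0,0,0.05],[0,0,0,0,0.05],[0,0,0,0,0.05],[0,0,0,0,0.05],[0,0,0,0,0.05]])

```text
clock: 13.85
ee_pos: [0.5535, 0.1216, 0.3215]
eef_rot: [0.223, 3.134, 0.0]
contact_force: [-0.1, -0.6, -1.2]
opening: 0.0501
finger_force: 0.0
```

Emit:
carry_out(increments=[[0,0,0,0,0.05],[0,0,0,0,0.05],[0,0,0,0,0.05],[0,0,0,0,0.05],[0,0,0,0,0.05],[0,0,0,0,0.05],[0,0,0,0,0.05],[0,0,0,0,0.05],[0,0,0,0,0.05],[0,0,0,0,0.05],[0,0,0,0,0.05],[0,0,0,0,0.05]])

```text
clock: 15.05
ee_pos: [0.5535, 0.1216, 0.3215]
eef_rot: [-0.223, -3.134, 0.0]
contact_force: [0.0, 0.3, -0.9]
opening: 0.0501
finger_force: 0.0
```

```bash
python3 -c "
from cell import env
print(env.sign_off())"
```

```text
the job is handed in; nothing more can be done
None
```

The steel scoop hangs upright and almost still on the empty hook after a downward pull of about 7 N for over a second; nothing else looked disturbed in the last picture, and the job was handed in at about 15 s, though the hand-in returned no verdict.

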